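Close the model base with its tongued deck section

TASK

Close the open bay of the wooden model base with the deck section that has a tongue along one edge: lift it by its square stub, angle the tongue down under the lip of the fixed deck, then lower and press the section flat until the spring catch on the rear rail snaps over its edge, its ends lined up with the ends of the base. Let go of it, and leave the plain-edged section and everything else on the bench where they are.

Things in the scene. Friction and masses are not known exactly. Their poses are not given: they have to be found in the camera images.
- stub (a point): centre (half-way up) of the square grip stub, 24 x 24 x 48 mm tall, upright on the loose tongued deck section (0.11 to 0.22 kg), whose axes it has. The board is 80 mm along x, 110 mm along y, 14 mm thick. This point is 38 mm above the underside, 24 mm above the board's top, 32 mm from the plain +x edge, midway along y
- tongue (a point): lower edge of the tip of the section's tongue, midway along y: 60 mm in -x and 38 mm below stub; axes of the section. The tongue runs all along the -x edge, flush with the underside, 6 mm thick, sticking out 12 mm from the board
- groove (a point): point of the fixed model base, on the bay's floor straight below the edge of the deck's lip, midway along the base (110 mm long in y). Axes: x across the bay to the rear rail, y along the groove, z up. Bay floor 10 mm above the bench, 84 mm wide. The groove lies under the lip, towards -x: 9 mm high, 16 mm deep, open at both ends
- deck (a point): centre of the top of the base's fixed deck: 110 mm long in y, 96 mm wide in x, to the robot's left of the bay, 14 mm above the bay floor. Its +x edge is the lip over the groove, 5 mm thick. Two fixed stubs like the section's stand on it 30 mm in -x of here, 34 mm to either side, 46 mm tall
- rail (a point): middle of the upper inner edge of the base's rear rail, 36 mm above the bay floor. Because of it the section cannot be slid in level or dropped in flat: the tongue goes in with the +x edge raised more than 21 degrees (28 suits); it enters about 5 mm at 28 degrees, 7 mm at 20, 9 mm at 10 and 8 to 12 mm when flat
- catch (a joint): spring catch in the middle of the rear rail, m: 0 out (at rest), 0.012 fully back. The section's edge pushes it back up to 0.007 on its way down (spring 2 to 4 N; some 8 to 18 N of press straight down on top of the stub), and it springs back to 0 over the board when that lies flat. Let go at 10 degrees, the section stays in the groove, leaning on the catch
- catch_nose (a point): tip of the catch's 23 mm wide steel nose; at rest 7 mm in front of the rail's inner face and 17 mm above the bay floor; its slanting face rises from there back to the rail
- spare_stub (a point): centre of the stub (24 x 24 x 48 mm) of the other loose section, which looks alike but is 92 x 110 x 14 mm with square edges and no tongue, so it does not fit; to be left alone
- glue: white glue bottle, 52 mm across, 150 mm tall; origin at the centre of its foot; a bystander
- tube_a: upright cardboard tube, 36 mm across, 75 mm tall; origin at the centre of its foot; a bystander
- tube_b: upright wooden tube, 36 mm across, 62 mm tall; origin at the centre of its foot; a bystander
- tape: tape measure, 70 x 45 x 60 mm tall; origin at the centre of its underside; a bystander
- can: aluminium drinks can, 66 mm across, 120 mm tall; origin at the centre of its foot; a bystander
- driver: screwdriver lying flat; origin under it; a bystander
Things that resemble listed ones, but are neither listed nor needed, are in the scene too. Leave any green or pink look-alike of the part that bears stub alone.

How it is judged:
On the way:
1. the tongue's tip is under the lip while the section is still tilted more than 16 degrees (x of tongue in the frame of groove between -0.016 and -0.002 m and z of tongue in the frame of groove between -0.003 and 0.007 m and angle between tongue's own z axis and vertical above 0.28 rad), for 0.1 s.
At the end, for the whole second after the job is handed in: the tongued section lies flat (within 2 degrees) on the bay floor, its tongue 6.5 to 14.5 mm under the lip, its ends within 8 mm of the base's ends, and the catch has sprung back (under 3 mm) over its edge (x of tongue in the frame of groove between -0.0145 and -0.0065 m and y of tongue in the frame of groove between -0.008 and 0.008 m and z of tongue in the frame of groove between -0.003 and 0.003 m and angle between tongue's own z axis and vertical below 0.035 rad and angle between the x axis of tongue and the x axis of groove, either way round below 0.08 rad and value of joint catch below 0.003 m); the robot touches nothing.
It fails at once if the plain section is moved more than 30 mm (distance of spare_stub from where it was at the start of the episode above 0.03 m).
It fails at once if a bystander is moved more than 30 mm (distance of any of glue, tube_a, tube_b, tape, can, driver from where it was at the start of the episode above 0.03 m).
It also fails if it takes over 64 s, if anything falls off the work surface, if the arm or the gripper's body presses on something with over 40 N, if the wrist force passes 120 N, or if a joint passes its speed limit or range.

ROBOT

A 6-joint arm with a two-finger parallel gripper is mounted at the origin on the work surface. World frame = base frame: x ahead of the robot, y to its left, z up, the work surface at z = 0. Lengths are in m, angles in rad, forces in N, time in s.
With the tool pointing down it reaches from about 0.4 to 0.825 m from the base axis. Payload 7 kg.
Tool frame: the origin (TCP) lies on the centre line of the jaws, within the pads' length; the fingertips stand 22 mm ahead of it and the grasp point (between the pads) lies 3 mm ahead of it; z points along the fingers, y is the line along which they close (so a half turn about z gives the same grasp; the last joint's range is limited). The gripper opens to 88 mm and grips with 3 to 60 N. Pads are 19 mm wide; open, the fingers measure 130 mm over their backs; the gripper's body (78 mm by 193 mm) begins 47 mm behind the grasp point.
Start: joints at [-0.893, 0.359, 0.012, 0, -1.224, -0.288], TCP at [0.256, -0.624, 0.219] pointing down, gripper open.
Joint ranges: [-3.07, 3.07], [-1.43, 2.12], [-1.02, 1.25], [-3.03, 1.67], [-3.05, -0], [-3.03, 3.03]. Speed limits (rad/s): [2.39, 2.39, 3.01, 3.14, 3.14, 3.14].

INTERFACE

Orientations are given as [roll, pitch, yaw] about the fixed x, y, z axes, in that order (R = Rz(yaw) Ry(pitch) Rx(roll)).
In Python, from station import monitor, viewer, order gives the robot as it stands. The module is installed in compiled form; this text tells all that it offers.
- The arm moves only by the tool servo_tool, never from a script. Its argument "targets" is a list of rows, each an object with "angular": the turn, a rotation vector about the tool's x, y, z in degrees, a list of three; "xyz": the shift along the tool's x, y, z in cm, a list of three; "claw": the finger opening in cm, from 0 to 8.76. A call has 1 to 20 rows; each row shifts and turns the commanded pose from where the row before left it, along the tool's axes as they then stand; what a row does not reach is not made up. A row lasts 1/10 s, in which the tool goes at most 50 mm and 8.59 degrees, less where a joint would pass 70% of its speed; a pose out of reach is approached as far as the arm can. A call is refused whole if a number of a shift passes 5 or a number of a turn 8.59, either way. A call with a gripper value outside its range is refused whole. The fingers move at their own pace and stop on an object; "force" is the grip in N (left out, the last holds). Time passes only in rows, so rows that do not move let the fingers close. It gives the time, the measured TCP pose, the force, the opening and the grip force at its end, in the units of the state.
- monitor.get_state(): the state, without advancing time (a new reading comes with each control period).
- viewer.grab_frame(name): name is "side" or "top" or "wrist"; returns a dict with "color" (384x512x3 uint8, blue, green, red), "fovy" (degrees; the focal length in pixels is half the picture's height over the tangent of half this angle, whatever the lens; pixels are square), "cx", "cy" (the principal point, pixels), "R" (3x3) and "t" (3): a world point X has camera coordinates R X + t. Camera axes: x right, y down, z forward; pixel columns grow to the right and rows downward; lengths in m; the calibration is good to about 2 mm. A picture is of the moment at which its call begins. There is no depth.
- order.job_done(): hands the job in; it is judged then, once.
The state is a dict: "t": time; "q": joint angles; "qd": joint speeds; "joint_efforts": joint torques, N m; "eef_pos": TCP position; "ee_rot": TCP orientation; "force": force on the tool from outside, world axes, zero at the start; "moment": the same for the moment, N m; "width": finger opening in m; "gripper_force": force on a finger pad.
Only numpy, scipy, OpenCV 4.12 (cv2) and the standard library are available. Lean on these libraries where they do the work, as an engineer would, in place of code of your own. Each camera call takes 0.05 s, during which the arm holds its last target. There are 200 camera calls.

## Working session

There is one attempt and no reset: what is moved stays moved. The work goes in short steps, Python scripts to look and compute and a tool call to move; the robot and the scene stay as the last step left them, time stands still between calls to the robot, and variables do not carry over. Pictures are saved under pics/ and viewed, at most 13 in all, crops included, and the job is handed in when it is done.

Besides the shell and the picture viewer there is one more tool, called after "Emit:" by a JSON object that holds its "api" and its "payload", one argument or row to a line. servo_tool: Moves the arm, as the interface text tells. Its arguments: {"type":"object","properties":{"targets":{"type":"array"},"force":{"type":"number"}},"required":["targets"]}

```bash
mkdir -p pics; cat > h.py <<'E'
import numpy as np, cv2, pickle
from station import monitor, viewer, order
def grab(n,save=None):
    f=viewer.grab_frame(n); 
    for k in("R","t"): f[k]=np.array(f[k])
    f["f"]=192/np.tan(np.radians(f["fovy"])/2)
    if save: cv2.imwrite(f"pics/{save}.png",f["color"]); pickle.dump(f,open(f"pics/{save}.pkl","wb"))
    return f
def load(s): return pickle.load(open(f"pics/{s}.pkl","rb"))
def ray(f,u,v):
    d=f["R"].T@np.array([(u-f["cx"])/f["f"],(v-f["cy"])/f["f"],1]); return -f["R"].T@f["t"],d
def onz(f,u,v,z):
    o,d=ray(f,u,v); return o+d*(z-o[2])/d[2]
def proj(f,X):
    c=f["R"]@np.array(X)+f["t"]; return c[:2]/c[2]*f["f"]+[f["cx"],f["cy"]]
E
python3 - <<'E'
from h import *
a=[]
for n in("side","top","wrist"):
    f=grab(n,n+"0"); print(n,f["fovy"],f["cx"],f["cy"],-f["R"].T@f["t"],f["R"][2]); a.append(f["color"])
a.append(a[0]*0)
for n,i in zip(("side","top"),a): cv2.imwrite(f"pics/{n}0b.png",cv2.resize(i,(800,600),interpolation=cv2.INTER_CUBIC))
s=monitor.get_state(); print(s["t"],s["eef_pos"],s["ee_rot"],s["width"])
E
```

```text
side 47.31265216072771 254.86040694725781 188.57290734690338 [0.34879449 0.75634732 0.79319151] [ 0.2017269  -0.68514212 -0.69991895]
top 55.13298698287046 258.67881866061515 194.40445036923478 [0.39529618 0.01056052 1.05129186] [ 0.17778214 -0.00656705 -0.98404796]
wrist 70.17935514753509 255.2233601692209 188.82625954131356 [ 0.17732083 -0.65594888  0.38407863] [ 0.28278342  0.11942293 -0.95172039]
0.15 [ 0.25631915 -0.62402632  0.21815419] [ 3.14031547e+00 -1.54543677e-04 -2.75188799e+00] 0.08754214866765507
```

View pics/top0b.png

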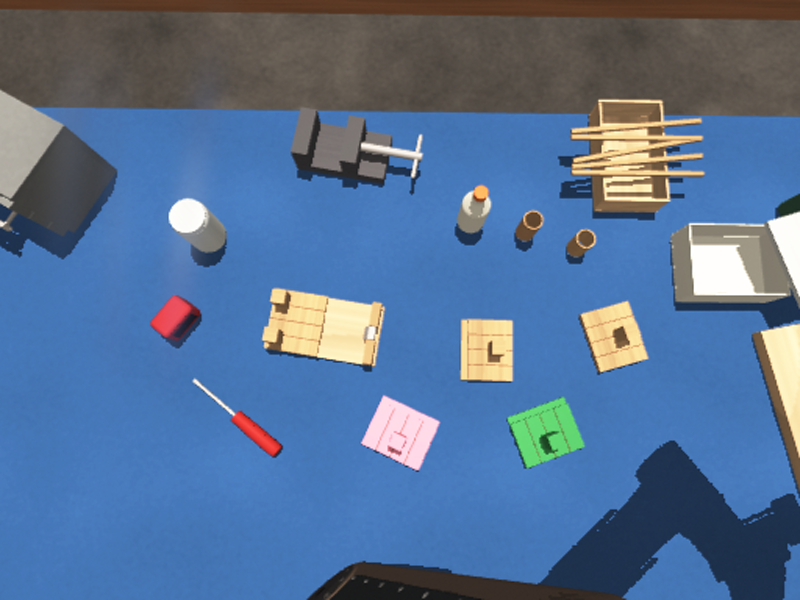

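View pics/side0b.png

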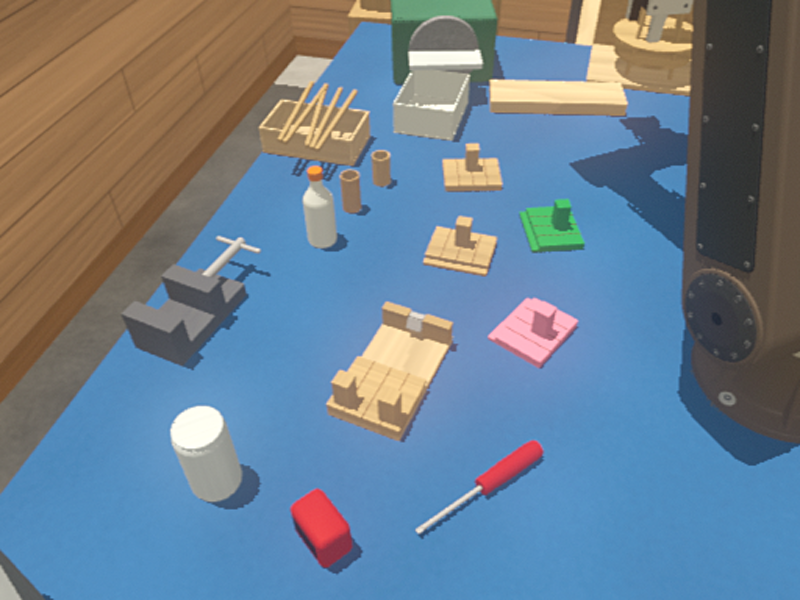

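Top view: the base is at about (323,328) of 800x600, with its bay to the right and the catch at (371,333). The two wooden sections are at (487,350) and (614,336), and the pink and green ones are look-alikes. I'll zoom in to tell which has the tongue.

```bash
python3 - <<'E'
from h import *
t=load("top0")["color"];s=load("side0")["color"]
A=cv2.resize(t[180:260,285:425],(800,457),interpolation=cv2.INTER_CUBIC)
cv2.imwrite("pics/z1.png",A)
B=cv2.resize(s[80:180,260:330],(400,571),interpolation=cv2.INTER_CUBIC)
C=cv2.resize(t[180:240,165:250],(400,282),interpolation=cv2.INTER_CUBIC)
D=cv2.resize(s[185:285,205:295],(400,444),interpolation=cv2.INTER_CUBIC)
o=np.zeros((600,800,3),np.uint8);o[:571,:400]=B;o[:444,400:]=D
cv2.imwrite("pics/z2.png",o)
cv2.imwrite("pics/z3.png",cv2.resize(C,(800,565),interpolation=cv2.INTER_CUBIC))
E
```

```text
(no output)
```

View pics/z1.png

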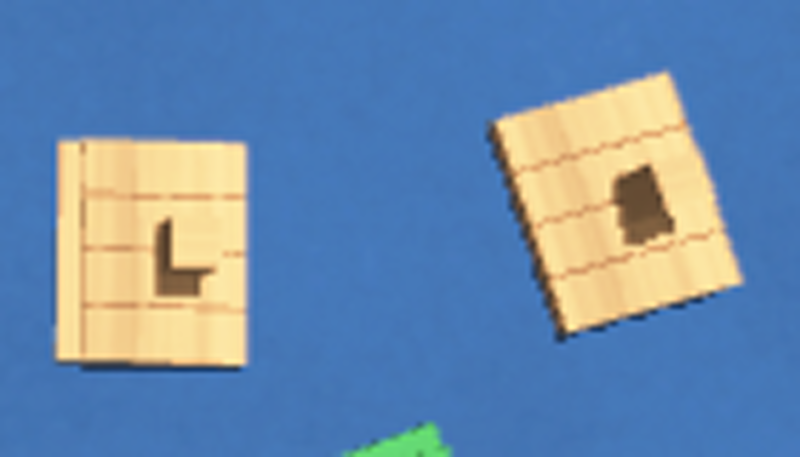

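View pics/z2.png

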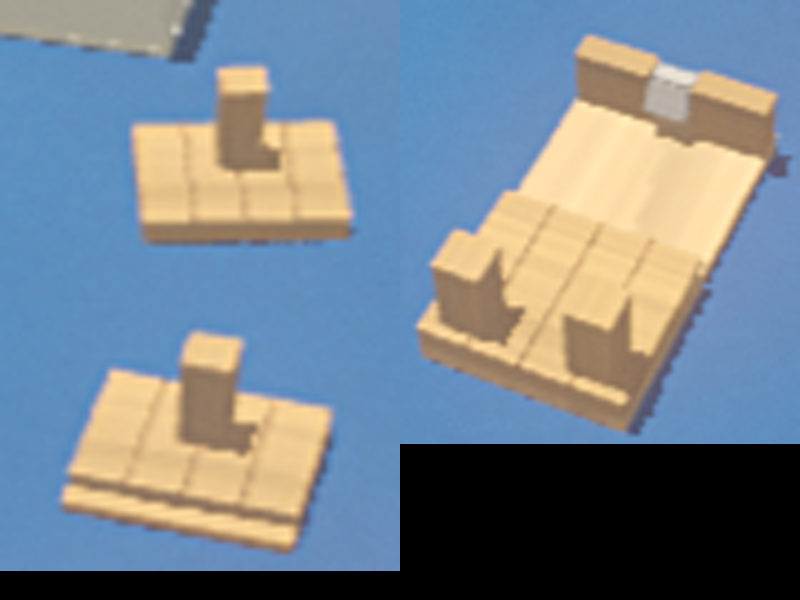

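View pics/z3.png

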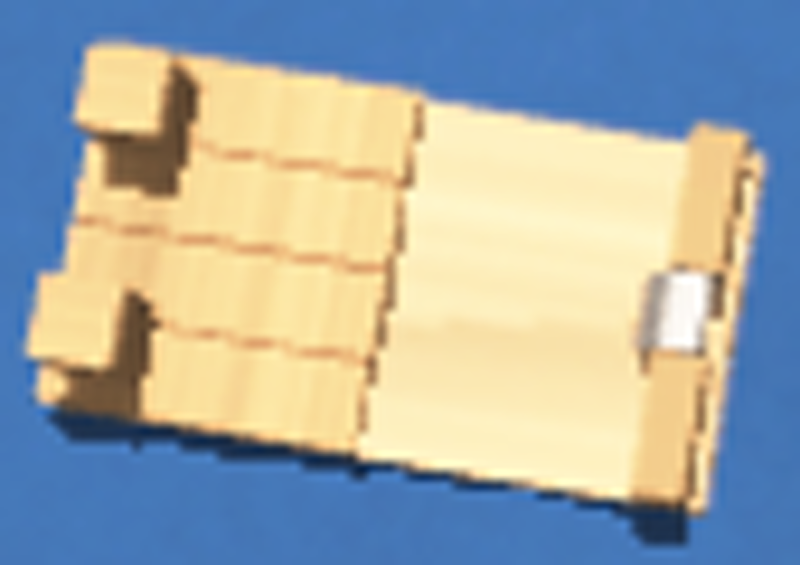

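The left section (z1, around (150,250)) has the tongue, on its left side at columns 57–82. The right section is plain. In z3 the lip edge runs (423,92)–(357,456) and the rail's inner edge runs about (693,122)–(632,500).

```bash
python3 - <<'E'
from h import *
f=load("top0");g=load("side0")
a=lambda u,v,z:onz(f,285+(u+.5)/5.714-.5,180+(v+.5)/5.714-.5,z)[:2]
b=lambda u,v,z:onz(f,165+(u+.5)/9.412-.5,180+(v+.5)/9.412-.5,z)[:2]
S=np.array([a(82,140,.014),a(246,143,.014),a(245,366,.014),a(83,363,.014)])
T=np.array([a(59,140,.006),a(57,360,.006)])
print("board",S.round(4).tolist(),"sizes",[np.linalg.norm(S[i]-S[(i+1)%4]).round(4) for i in range(4)],"tongue",T.round(4).tolist())
yd=S[0]-S[3]+S[1]-S[2]; yaw=np.degrees(np.arctan2(-yd[0],yd[1]))  # y axis -> x axis = (yd1,-yd0)
xd=np.array([yd[1],-yd[0]])/np.linalg.norm(yd); print("section x axis",xd,"yaw",np.degrees(np.arctan2(xd[1],xd[0])))
c=S.mean(0)+xd*.008; print("stub",c)
L=np.array([b(423,92,.024),b(357,456,.024)]);R=np.array([b(693,122,.046),b(632,500,.046)]);D=np.array([b(38,405,.024)])
for n,P in(("lip",L),("rail",R)):
    d=P[0]-P[1];x=np.array([d[1],-d[0]])/np.linalg.norm(d);print(n,P.round(4).tolist(),np.linalg.norm(d),P.mean(0),np.degrees(np.arctan2(x[1],x[0])))
print("bay width",np.linalg.norm(R.mean(0)-L.mean(0)))
# side view checks: stub top centre, lip corners, rail
s=lambda u,v,z:onz(g,260+(u+.5)/5.714-.5,80+(v+.5)/5.71-.5,z)[:2]
r=lambda u,v,z:onz(g,205+(u+.5)/4.444-.5,185+(v+.5)/4.44-.5,z)[:2]
print("side stub top",np.mean([s(188,334,.062),s(243,340,.062),s(234,376,.062),s(181,367,.062)],0))
print("side lip",r(508,190,.024) if 0 else (r(108,190,.024),r(300,262,.024)),"rail",r(177,55,.046),r(372,113,.046))
E
```

```text
board [[0.5558, -0.1116], [0.5552, -0.1936], [0.4446, -0.1905], [0.4452, -0.1109]] sizes [np.float64(0.082), np.float64(0.1107), np.float64(0.0795), np.float64(0.1106)] tongue [[0.557, -0.1009], [0.447, -0.099]]
section x axis [-0.01713069 -0.99985326] yaw -90.98156409713327
stub [ 0.50007168 -0.15963828]
lip [[0.594, 0.1436], [0.484, 0.1595]] 0.11119734648555213 [0.53901666 0.15158433] -98.22339210009277
rail [[0.5816, 0.0609], [0.4702, 0.0764]] 0.11255328539867626 [0.5258965 0.0686154] -97.92329105515265
bay width 0.08399988581034001
side stub top [ 0.50008889 -0.16053441]
side lip (array([0.59379683, 0.14167544]), array([0.48633077, 0.16177334])) rail [0.58046173 0.05901829] [0.47003906 0.07354785]
```

Emit:
{"api": "servo_tool", "payload": {
  "targets": [
    {"xyz": [-2,1.6,0],"angular": [0,0,0],"claw": 8.7},
    {"xyz": [-3.7,3.1,0],"angular": [0,0,0],"claw": 8.7},
    {"xyz": [-3.7,3.1,0],"angular": [0,0,0],"claw": 8.7},
    {"xyz": [-3.7,3.1,0],"angular": [0,0,0],"claw": 8.7},
    {"xyz": [-3.7,3.1,0],"angular": [0,0,0],"claw": 8.7},
    {"xyz": [-3.7,3.1,0],"angular": [0,0,0],"claw": 8.7},
    {"xyz": [-3.7,3.1,0],"angular": [0,0,0],"claw": 8.7},
    {"xyz": [-3.7,3.1,0],"angular": [0,0,0],"claw": 8.7},
    {"xyz": [-3.7,3.1,0],"angular": [0,0,0],"claw": 8.7},
    {"xyz": [-3.7,3.1,0],"angular": [0,0,0],"claw": 8.7},
    {"xyz": [-3.7,3.1,0],"angular": [0,0,-4],"claw": 8.7},
    {"xyz": [0,0,0],"angular": [0,0,-8],"claw": 8.7},
    {"xyz": [0,0,0],"angular": [0,0,-8],"claw": 8.7},
    {"xyz": [0,0,0],"angular": [0,0,-8],"claw": 8.7},
    {"xyz": [0,0,0],"angular": [0,0,-8],"claw": 8.7},
    {"xyz": [0,0,0],"angular": [0,0,-8],"claw": 8.7},
    {"xyz": [0,0,0],"angular": [0,0,-8],"claw": 8.7},
    {"xyz": [0,0,0],"angular": [0,0,-8],"claw": 8.7},
    {"xyz": [0,0,0],"angular": [0,0,-6],"claw": 8.7},
    {"xyz": [0,0,0],"angular": [0,0,0],"claw": 8.7}
  ]
}}

```text
t: 2.15
eef_pos: [0.4932, -0.1745, 0.2187]
ee_rot: [3.141, 0.0, -1.598]
force: [0.1, -0.7, -0.1]
width: 0.0868
gripper_force: 0.0
```

```bash
cat >> h.py <<'E'
from scipy.spatial.transform import Rotation as Ro
def delta(pos,R,rows=1):
    s=monitor.get_state();Rt=Ro.from_euler("xyz",s["ee_rot"])
    print("pos",np.round(s["eef_pos"],4),"t",round(s["t"],2),"F",np.round(s["force"],1),"w",round(s["width"],4),"q",np.round(s["q"],2))
    print("shift cm (current tool axes)",(Rt.inv().apply(np.array(pos)-s["eef_pos"])*100).round(2),"rotvec deg",np.degrees((Rt.inv()*R).as_rotvec()).round(2))
def down(yawdeg,tilt=0): # section pose: yaw, +x edge raised by tilt; tool flipped
    return Ro.from_euler("z",yawdeg,degrees=True)*Ro.from_euler("y",-tilt,degrees=True)*Ro.from_euler("x",180,degrees=True)
E
python3 - <<'E'
from h import *
delta([.5,-.16,.045],down(-91))
E
```

```text
pos [ 0.4932 -0.1745  0.2187] t 2.15 F [ 0.1 -0.7 -0.1] w 0.0868 q [ 0.04  0.11 -0.32 -0.   -1.14 -0.06]
shift cm (current tool axes) [-1.47 -0.65 17.37] rotvec deg [ 0.02  0.01 -0.58]
```

Emit:
{"api": "servo_tool", "payload": {
  "targets": [
    {"xyz": [-0.7,-0.3,1.5],"angular": [0,0,-0.6],"claw": 8.7},
    {"xyz": [-0.8,-0.4,3],"angular": [0,0,0],"claw": 8.7},
    {"xyz": [0,0,3],"angular": [0,0,0],"claw": 8.7},
    {"xyz": [0,0,1.5],"angular": [0,0,0],"claw": 8.7},
    {"xyz": [0,0,0],"angular": [0,0,0],"claw": 8.7}
  ]
}}

```text
t: 2.65
eef_pos: [0.4989, -0.1596, 0.1265]
ee_rot: [3.137, 0.0, -1.593]
force: [-0.4, 0.8, 0.7]
width: 0.0867
gripper_force: 0.0
```

```bash
python3 - <<'E'
from h import *
delta([.5,-.16,.045],down(-91))
f=grab("wrist","w1")
R=Ro.from_euler("z",-91,degrees=True).as_matrix()
im=f["color"].copy()
for z,(sx,sy),o in((.062,(.012,.012),(0,0)),(.014,(.04,.055),(-.008,0))):
    P=np.array([proj(f,[.5,-.16,z]+R@[o[0]+i*sx,o[1]+j*sy,0]) for i,j in((1,1),(1,-1),(-1,-1),(-1,1))])
    cv2.polylines(im,[P.round().astype(int)],True,(0,0,255),1)
cv2.imwrite("pics/w1b.png",im)
E
```

```text
pos [ 0.4989 -0.1596  0.1265] t 2.65 F [-0.4  0.8  0.7] w 0.0867 q [ 0.06  0.2  -0.44 -0.   -0.94 -0.09]
shift cm (current tool axes) [ 0.03 -0.15  8.15] rotvec deg [ 0.27  0.01 -0.25]
```

View pics/w1b.png

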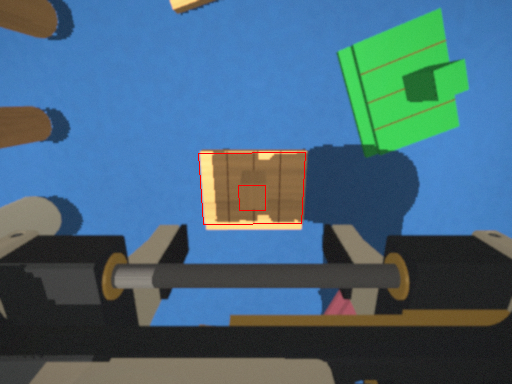

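The predicted outlines (red) match the board, (200–306, 152–224), and the stub, (238–266, 184–211). I'll descend and grip.

Emit:
{"api": "servo_tool", "payload": {
  "targets": [
    {"xyz": [0,-0.1,1.5],"angular": [0.2,0,-0.2],"claw": 8.7},
    {"xyz": [0,0,2.5],"angular": [0,0,0],"claw": 8.7},
    {"xyz": [0,0,2.5],"angular": [0,0,0],"claw": 8.7},
    {"xyz": [0,0,1.3],"angular": [0,0,0],"claw": 8.7},
    {"xyz": [0,0,0.3],"angular": [0,0,0],"claw": 8.7},
    {"xyz": [0,0,0],"angular": [0,0,0],"claw": 8.7},
    {"xyz": [0,0,0],"angular": [0,0,0],"claw": 1.5},
    {"xyz": [0,0,0],"angular": [0,0,0],"claw": 1.5},
    {"xyz": [0,0,0],"angular": [0,0,0],"claw": 1.5},
    {"xyz": [0,0,0],"angular": [0,0,0],"claw": 1.5},
    {"xyz": [0,0,0],"angular": [0,0,0],"claw": 1.5},
    {"xyz": [0,0,0],"angular": [0,0,0],"claw": 1.5},
    {"xyz": [0,0,0],"angular": [0,0,0],"claw": 1.5},
    {"xyz": [0,0,0],"angular": [0,0,0],"claw": 1.5}
  ],
  "force": 40
}}

```text
t: 4.1
eef_pos: [0.5019, -0.1598, 0.0478]
ee_rot: [-3.138, -0.0, -1.586]
force: [0.0, 0.1, -0.6]
width: 0.0284
gripper_force: 0.0
```

Emit:
{"api": "servo_tool", "payload": {
  "targets": [
    {"xyz": [0,0,0.2],"angular": [0,0,0],"claw": 1.5},
    {"xyz": [0,0,0],"angular": [0,0,0],"claw": 1.5},
    {"xyz": [0,0,0],"angular": [0,0,0],"claw": 1.5},
    {"xyz": [0,0,0],"angular": [0,0,0],"claw": 1.5},
    {"xyz": [0,0,-0.5],"angular": [0,0,0],"claw": 1.5},
    {"xyz": [0,0,-1.5],"angular": [0,0,0],"claw": 1.5},
    {"xyz": [0,0,-3],"angular": [0,0,0],"claw": 1.5},
    {"xyz": [0,0,-4],"angular": [0,0,0],"claw": 1.5},
    {"xyz": [0,0,-3],"angular": [0,0,0],"claw": 1.5},
    {"xyz": [0,0,-1.5],"angular": [0,0,0],"claw": 1.5},
    {"xyz": [0,0,0],"angular": [0,0,0],"claw": 1.5},
    {"xyz": [0,0,0],"angular": [0,0,0],"claw": 1.5}
  ]
}}

```text
t: 5.3
eef_pos: [0.5009, -0.1596, 0.1801]
ee_rot: [-3.139, 0.001, -1.586]
force: [-0.3, 0.2, -2.4]
width: 0.0233
gripper_force: 40.0
```

```bash
cat >> h.py <<'E'
G=np.array([.539,.151,.010]); GY=-98.0
# tongue in tool frame (section axes = tool axes flipped by Rx(180)): set after the grasp; h = TCP height above stub centre
def tcp_for(tx,ty,tz,tilt,h=.008,ox=0.,oy=0.,gy=GY,G=G):
    """TCP position that puts the tongue at (tx,ty,tz) in groove frame with tilt"""
    Rg=Ro.from_euler("z",gy,degrees=True);Rs=Rg*Ro.from_euler("y",-tilt,degrees=True)
    return G+Rg.apply([tx,ty,tz])+Rs.apply([.060+ox,oy,.038+h])
E
python3 - <<'E'
from h import *
s=monitor.get_state();print(s["eef_pos"],s["width"],s["gripper_force"],s["force"])
f=grab("side","s1");g=grab("wrist","w2")
o=np.zeros((600,800,3),np.uint8);o[:300,:400]=cv2.resize(f["color"],(400,300));o[:300,400:]=cv2.resize(g["color"],(400,300))
print(tcp_for(-.06+0,0,.07,0))
p=proj(f,s["eef_pos"]).round().astype(int);print(p)
c=f["color"][max(0,p[1]-60):p[1]+60,max(0,p[0]-60):p[0]+60];o[300:,:400]=cv2.resize(c,(400,300));o[300:,400:]=cv2.resize(g["color"][110:260,150:350],(400,300))
cv2.imwrite("pics/c1.png",o)
# approach above bay
delta(tcp_for(.01,0,.12,28),down(GY,28))
E
```

```text
[ 0.5009202  -0.15961083  0.18014465] 0.02332539618728588 39.99739587306976 [-0.30110751  0.17886472 -2.40257498]
[0.539 0.151 0.126]
[299 104]
pos [ 0.5005 -0.1597  0.1793] t 5.4 F [ 0.4 -0.2 -1.8] w 0.0229 q [ 0.06  0.14 -0.37 -0.   -1.05 -0.08]
shift cm (current tool axes) [-27.02  -2.86  -1.94] rotvec deg [-1.79 27.98  6.96]
```

View pics/c1.png

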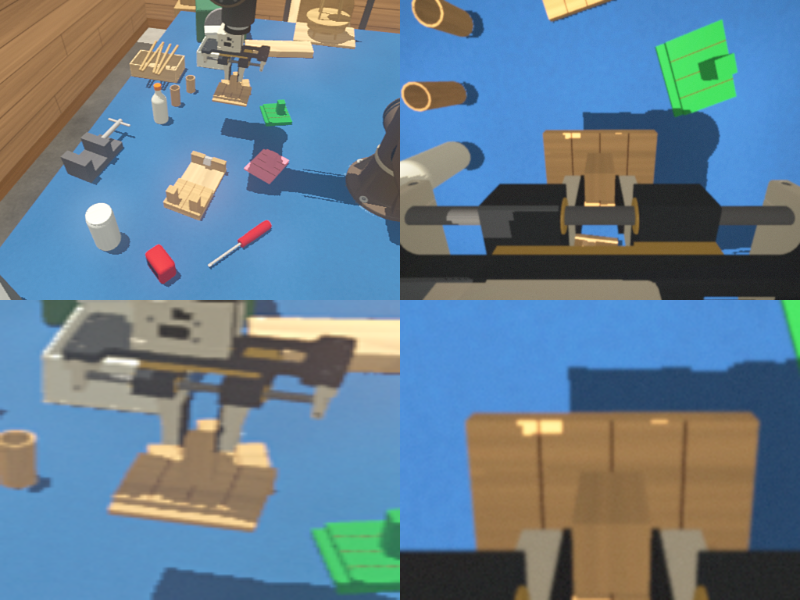

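The section is held level. In the wrist picture its plain top edge runs from about (184,167) to (328,167). I'll compare that with the prediction.

```bash
python3 - <<'E'
from h import *
f=load("w2");s=monitor.get_state()
Rt=Ro.from_euler("xyz",s["ee_rot"])
for h in(.006,.008,.010):
    print(h,[proj(f,s["eef_pos"]+Rt.apply([.032,y,h+.024])).round(1) for y in(-.055,.055)])
im=f["color"];hsv=cv2.cvtColor(im,cv2.COLOR_BGR2HSV);m=(hsv[...,0]<25)&(hsv[...,1]>60)
for c in(200,230,300,320): print(c,np.flatnonzero(m[100:260,c])[:1]+100)
for r in(175,185,195): q=np.flatnonzero(m[r,120:400])+120;print(r,q[0],q[-1])
E
```

```text
0.006 [array([178.8, 173.5]), array([327.2, 173.5])]
0.008 [array([179.5, 172.8]), array([326.5, 172.8])]
0.01 [array([180.2, 172.1]), array([325.8, 172.1])]
200 [167]
230 [167]
300 [166]
320 [166]
175 184 328
185 185 327
195 185 326
```

```bash
python3 - <<'E'
from h import *
f=load("w2");s=monitor.get_state()
Rt=Ro.from_euler("xyz",s["ee_rot"])
for h in(.004,.008,.012):
  for ox in (-.002,0,.002):
    print(h,ox,[proj(f,s["eef_pos"]+Rt.apply([.032+ox,y,h+.038])).round(1) for y in(-.055,.055)])
E
```

```text
0.004 -0.002 [array([183.1, 172. ]), array([323.1, 172. ])]
0.004 0 [array([182.9, 169.6]), array([323.3, 169.6])]
0.004 0.002 [array([182.7, 167.1]), array([323.5, 167.1])]
0.008 -0.002 [array([184.3, 170.8]), array([321.9, 170.8])]
0.008 0 [array([184.1, 168.4]), array([322.1, 168.3])]
0.008 0.002 [array([183.9, 165.9]), array([322.3, 165.9])]
0.012 -0.002 [array([185.6, 169.6]), array([320.8, 169.6])]
0.012 0 [array([185.4, 167.2]), array([321. , 167.2])]
0.012 0.002 [array([185.2, 164.8]), array([321.1, 164.8])]
```

Emit:
{"api": "servo_tool", "payload": {
  "targets": [
    {"xyz": [-1.5,-0.2,-0.5],"angular": [0,0,0],"claw": 1.5},
    {"xyz": [-3,-0.3,-0.5],"angular": [0,0,0],"claw": 1.5},
    {"xyz": [-4,-0.4,-0.5],"angular": [0,0,0],"claw": 1.5},
    {"xyz": [-4,-0.4,-0.4],"angular": [0,0,0],"claw": 1.5},
    {"xyz": [-4,-0.4,0],"angular": [0,0,0],"claw": 1.5},
    {"xyz": [-4,-0.4,0],"angular": [0,0,0],"claw": 1.5},
    {"xyz": [-3.5,-0.4,0],"angular": [0,0,0],"claw": 1.5},
    {"xyz": [-2,-0.3,0],"angular": [0,0,0],"claw": 1.5},
    {"xyz": [-1,-0.1,0],"angular": [0,0,0],"claw": 1.5},
    {"xyz": [0,0,0],"angular": [-0.2,3.5,0.9],"claw": 1.5},
    {"xyz": [0,0,0],"angular": [-0.4,6,1.5],"claw": 1.5},
    {"xyz": [0,0,0],"angular": [-0.4,6,1.5],"claw": 1.5},
    {"xyz": [0,0,0],"angular": [-0.4,6,1.5],"claw": 1.5},
    {"xyz": [0,0,0],"angular": [-0.4,4.5,1.2],"claw": 1.5},
    {"xyz": [0,0,0],"angular": [0,2,0.4],"claw": 1.5},
    {"xyz": [0,0,0],"angular": [0,0,0],"claw": 1.5},
    {"xyz": [0,0,0],"angular": [0,0,0],"claw": 1.5}
  ]
}}

```text
t: 7.1
eef_pos: [0.5343, 0.1094, 0.1996]
ee_rot: [-3.14, -0.488, -1.712]
force: [0.5, -0.2, -1.1]
width: 0.0231
gripper_force: 40.0
```

```bash
cat >> h.py <<'E'
O=dict(ox=-.0005,oy=.001)
def where(h=.008):
    s=monitor.get_state();Rt=Ro.from_euler("xyz",s["ee_rot"])
    T=s["eef_pos"]-(Rt*Ro.from_euler("x",180,degrees=True)).apply([.060+O["ox"],O["oy"],.038+h])
    print("tongue in groove",(Ro.from_euler("z",-GY,degrees=True).apply(T-G)*1000).round(1),"tilt",np.degrees(np.arccos(-Rt.as_matrix()[2,2])).round(2),"F",np.round(s["force"],1),"grip",s["gripper_force"])
E
python3 - <<'E'
from h import *
where();delta(tcp_for(.01,0,.06,28,**O),down(GY,28))
f=grab("side","s2");g=grab("top","t2")
c=f["color"][150:290,170:330];d=g["color"][130:270,130:290]
cv2.imwrite("pics/c2.png",np.hstack([cv2.resize(c,(400,350)),cv2.resize(d,(400,350))]))
E
```

```text
tongue in groove [ 10.8   0.3 121. ] tilt 27.94 F [ 0.5 -0.2 -1.1] grip 39.99792516231537
pos [0.5343 0.1094 0.1996] t 7.1 F [ 0.5 -0.2 -1.1] w 0.0231 q [ 0.77  0.33 -0.3   0.3  -1.35 -1.04]
shift cm (current tool axes) [-2.94  0.02  5.35] rotvec deg [-0.06  0.06 -0.06]
```

View pics/c2.png

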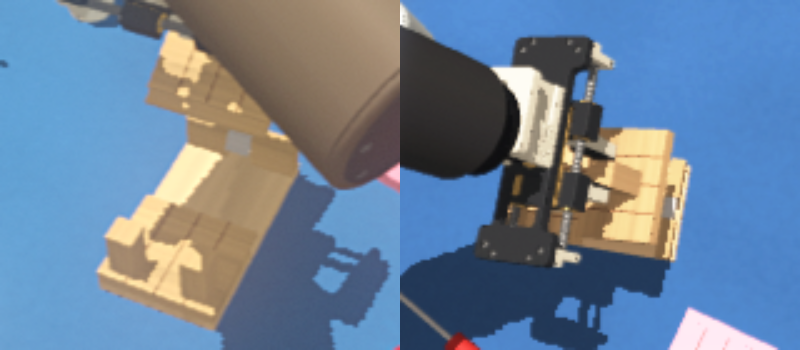

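Section tilted as planned, held square above the bay. Lowering.

Emit:
{"api": "servo_tool", "payload": {
  "targets": [
    {"xyz": [-0.77,0,1.3],"angular": [0,0,0],"claw": 1.5},
    {"xyz": [-1.55,0,2.6],"angular": [0,0,0],"claw": 1.5},
    {"xyz": [-1.55,0,2.6],"angular": [0,0,0],"claw": 1.5},
    {"xyz": [-0.8,0,1.3],"angular": [0,0,0],"claw": 1.5},
    {"xyz": [-0.5,0,0.9],"angular": [0,0,0],"claw": 1.5},
    {"xyz": [0,0,0],"angular": [0,0,0],"claw": 1.5},
    {"xyz": [0,0,0],"angular": [0,0,0],"claw": 1.5}
  ]
}}

```text
t: 7.9
eef_pos: [0.5357, 0.1144, 0.0993]
ee_rot: [-3.138, -0.488, -1.712]
force: [-0.3, 0.3, -1.4]
width: 0.0234
gripper_force: 40.0
```

```bash
python3 - <<'E'
from h import *
where();delta(tcp_for(.006,0,.003,28,**O),down(GY,28))
f=grab("side","s3");grab("top","t3");g=grab("wrist","w3")
c=f["color"][165:285,190:310]
cv2.imwrite("pics/c3.png",np.hstack([cv2.resize(c,(400,400),interpolation=cv2.INTER_CUBIC),cv2.resize(g["color"],(400,400))]))
E
```

```text
tongue in groove [ 5.7  1.  20.8] tilt 27.99 F [-0.3  0.3 -1.4] grip 39.997966289520264
pos [0.5357 0.1144 0.0993] t 7.9 F [-0.3  0.3 -1.4] w 0.0234 q [ 0.78  0.43 -0.41  0.32 -1.15 -1.11]
shift cm (current tool axes) [-0.81  0.09  1.58] rotvec deg [-0.13  0.01 -0.1 ]
```

View pics/c3.png

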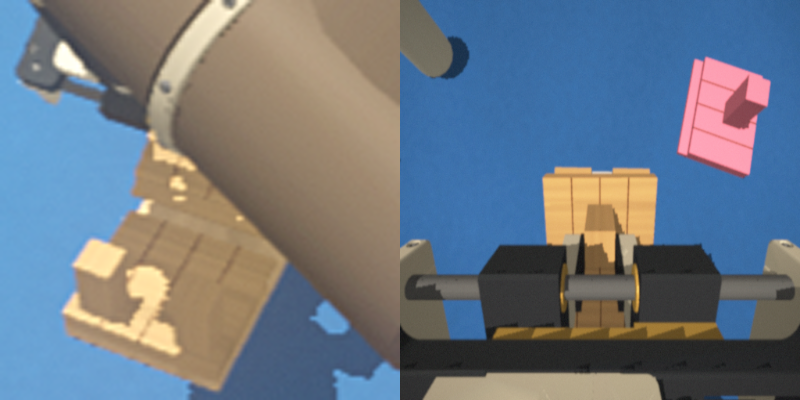

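The side view shows the tongue end above the lip. In the wrist view (full-size pixels) the rail top peeks out beyond the plain edge, and looks slightly to the right. I'll measure that offset.

```bash
python3 - <<'E'
from h import *
f=load("w3");s=monitor.get_state();im=f["color"]
hsv=cv2.cvtColor(im,cv2.COLOR_BGR2HSV);m=(hsv[...,0]<30)&(hsv[...,1]>40)&(hsv[...,2]>60)
for r in range(156,230,3):
    q=np.flatnonzero(m[r,150:370])+150;print(r,(q[0],q[-1]) if len(q) else None,end="; ")
Rt=Ro.from_euler("xyz",s["ee_rot"]);Rg=Ro.from_euler("z",GY,degrees=True)
print()
for n,P in(("plain top",[s["eef_pos"]+Rt.apply([.0325,.001+y,.032]) for y in(-.055,.055)]),("plain under",[s["eef_pos"]+Rt.apply([.0325,.001+y,.046]) for y in(-.055,.055)]),
 ("rail",[G+Rg.apply([x,y,.036]) for x in(.084,.092) for y in(.055,-.055)])): print(n,[proj(f,p).round(1).tolist() for p in P])
E
```

```text
156 None; 159 None; 162 (np.int64(198), np.int64(318)); 165 (np.int64(198), np.int64(319)); 168 (np.int64(185), np.int64(326)); 171 (np.int64(183), np.int64(328)); 174 (np.int64(183), np.int64(328)); 177 (np.int64(183), np.int64(328)); 180 (np.int64(183), np.int64(328)); 183 (np.int64(184), np.int64(328)); 186 (np.int64(184), np.int64(327)); 189 (np.int64(184), np.int64(327)); 192 (np.int64(184), np.int64(327)); 195 (np.int64(185), np.int64(327)); 198 (np.int64(185), np.int64(326)); 201 (np.int64(185), np.int64(326)); 204 (np.int64(185), np.int64(326)); 207 (np.int64(186), np.int64(326)); 210 (np.int64(186), np.int64(325)); 213 (np.int64(186), np.int64(325)); 216 (np.int64(187), np.int64(325)); 219 (np.int64(187), np.int64(325)); 222 (np.int64(187), np.int64(324)); 225 (np.int64(187), np.int64(324)); 228 (np.int64(188), np.int64(324)); 
plain top [[180.7, 172.7], [327.9, 172.8]]
plain under [[185.2, 168.3], [323.4, 168.4]]
rail [[194.3, 178.9], [317.0, 178.8], [194.6, 170.2], [316.6, 170.1]]
```

Emit:
{"api": "servo_tool", "payload": {
  "targets": [
    {"xyz": [0,0.25,0],"angular": [0,0,0],"claw": 1.5},
    {"xyz": [-0.2,0,0.4],"angular": [0,0,0],"claw": 1.5},
    {"xyz": [-0.2,0,0.4],"angular": [0,0,0],"claw": 1.5},
    {"xyz": [-0.2,0,0.4],"angular": [0,0,0],"claw": 1.5},
    {"xyz": [-0.2,0,0.38],"angular": [0,0,0],"claw": 1.5},
    {"xyz": [0,0,0],"angular": [0,0,0],"claw": 1.5},
    {"xyz": [0,0,0],"angular": [0,0,0],"claw": 1.5}
  ]
}}

```text
t: 8.75
eef_pos: [0.5329, 0.1144, 0.081]
ee_rot: [-3.139, -0.489, -1.712]
force: [-0.5, -1.0, -2.3]
width: 0.0233
gripper_force: 40.0
```

```bash
python3 - <<'E'
from h import *
where()
E
```

```text
tongue in groove [ 6.2 -1.8  2.4] tilt 28.04 F [-0.5 -1.  -2.3] grip 39.99795377254486
```

Emit:
{"api": "servo_tool", "payload": {
  "targets": [
    {"xyz": [-0.05,0,0.09],"angular": [0,0,0],"claw": 1.5},
    {"xyz": [-0.04,0,0.06],"angular": [0,0,0],"claw": 1.5},
    {"xyz": [-0.18,0,-0.09],"angular": [0,0,0],"claw": 1.5},
    {"xyz": [-0.18,0,-0.09],"angular": [0,0,0],"claw": 1.5},
    {"xyz": [-0.18,0,-0.09],"angular": [0,0,0],"claw": 1.5},
    {"xyz": [-0.18,0,-0.09],"angular": [0,0,0],"claw": 1.5},
    {"xyz": [0,0,0],"angular": [0,0,0],"claw": 1.5},
    {"xyz": [0,0,0],"angular": [0,0,0],"claw": 1.5}
  ]
}}

```text
t: 9.55
eef_pos: [0.534, 0.1226, 0.0792]
ee_rot: [-3.139, -0.489, -1.712]
force: [0.5, 0.4, -2.0]
width: 0.023
gripper_force: 40.0
```

```bash
python3 - <<'E'
from h import *
where()
E
```

```text
tongue in groove [-2.1 -1.8  0.6] tilt 28.02 F [ 0.5  0.4 -2. ] grip 39.99785363674164
```

Emit:
{"api": "servo_tool", "payload": {
  "targets": [
    {"xyz": [-0.13,0,-0.07],"angular": [0,0,0],"claw": 1.5},
    {"xyz": [-0.13,0,-0.07],"angular": [0,0,0],"claw": 1.5},
    {"xyz": [0,0,0],"angular": [0,0,0],"claw": 1.5},
    {"xyz": [0,0,0],"angular": [0,0,0],"claw": 1.5}
  ]
}}

```text
t: 9.95
eef_pos: [0.5343, 0.1253, 0.0791]
ee_rot: [-3.139, -0.489, -1.712]
force: [0.3, -0.3, -1.9]
width: 0.0234
gripper_force: 40.0
```

```bash
python3 - <<'E'
from h import *
where()
E
```

```text
tongue in groove [-4.8 -1.9  0.6] tilt 28.03 F [ 0.3 -0.3 -1.9] grip 39.998778104782104
```

Emit:
{"api": "servo_tool", "payload": {
  "targets": [
    {"xyz": [-0.1,0,-0.05],"angular": [0,0,0],"claw": 1.5},
    {"xyz": [-0.1,0,-0.05],"angular": [0,0,0],"claw": 1.5},
    {"xyz": [0,0,0],"angular": [0,0,0],"claw": 1.5},
    {"xyz": [0,0,0],"angular": [0,0,0],"claw": 1.5}
  ]
}}

```text
t: 10.35
eef_pos: [0.5345, 0.1273, 0.079]
ee_rot: [-3.14, -0.49, -1.712]
force: [-1.3, -2.0, -3.8]
width: 0.0236
gripper_force: 40.0
```

```bash
python3 - <<'E'
from h import *
where()
for a,x in((20,-.006),(10,-.008),(5,-.009)): delta(tcp_for(x,-.002,.0006,a,**O),down(GY,a))
E
```

```text
tongue in groove [-6.8 -2.1  0.5] tilt 28.05 F [-1.3 -2.  -3.8] grip 40.00027298927307
pos [0.5345 0.1273 0.079 ] t 10.35 F [-1.3 -2.  -3.8] w 0.0236 q [ 0.79  0.46 -0.41  0.32 -1.12 -1.13]
shift cm (current tool axes) [ 0.66 -0.02  0.9 ] rotvec deg [-0.08 -8.05 -0.08]
pos [0.5345 0.1273 0.079 ] t 10.35 F [-1.3 -2.  -3.8] w 0.0236 q [ 0.79  0.46 -0.41  0.32 -1.12 -1.13]
shift cm (current tool axes) [ 1.03 -0.02  2.  ] rotvec deg [ -0.08 -18.05  -0.07]
pos [0.5345 0.1273 0.079 ] t 10.35 F [-1.3 -2.  -3.8] w 0.0236 q [ 0.79  0.46 -0.41  0.32 -1.12 -1.13]
shift cm (current tool axes) [ 1.14 -0.02  2.58] rotvec deg [ -0.09 -23.05  -0.07]
```

```bash
cat >> h.py <<'E'
def rows(wp,**k):
    """wp: list of (tx,ty,tz,tilt); prints increments from current pose, tool axes"""
    s=monitor.get_state();p=np.array(s["eef_pos"]);R=Ro.from_euler("xyz",s["ee_rot"])
    for w in wp:
        q=tcp_for(*w,**O);Q=down(GY,w[3])
        print(w,(R.inv().apply(q-p)*100).round(2),np.degrees((R.inv()*Q).as_rotvec()).round(1));p,R=q,Q
E
python3 - <<'E'
from h import *
where()
tl=np.arange(26,9,-2.);rows([(float(np.interp(a,[10,20,28],[-.0085,-.0071,-.0063])),-.002,.001,float(a)) for a in tl])
E
```

```text
tongue in groove [-6.8 -2.1  0.5] tilt 28.05 F [-1.3 -2.  -3.8] grip 40.00027298927307
(-0.006500000000000001, -0.002, 0.001, 26.0) [ 0.21 -0.02  0.18] [-0.1 -2.1 -0.1]
(-0.0067, -0.002, 0.001, 24.0) [0.14 0.   0.2 ] [-0. -2.  0.]
(-0.0069, -0.002, 0.001, 22.0) [ 0.14 -0.    0.2 ] [ 0. -2. -0.]
(-0.0071, -0.002, 0.001, 20.0) [ 0.14 -0.    0.2 ] [ 0. -2.  0.]
(-0.00738, -0.002, 0.001, 18.0) [ 0.13 -0.    0.2 ] [ 0. -2. -0.]
(-0.00766, -0.002, 0.001, 16.0) [0.13 0.   0.2 ] [ 0. -2. -0.]
(-0.007940000000000001, -0.002, 0.001, 14.0) [0.13 0.   0.2 ] [ 0. -2. -0.]
(-0.00822, -0.002, 0.001, 12.0) [ 0.13 -0.    0.2 ] [ 0. -2. -0.]
(-0.0085, -0.002, 0.001, 10.0) [0.13 0.   0.2 ] [-0. -2. -0.]
```

Emit:
{"api": "servo_tool", "payload": {
  "targets": [
    {"xyz": [0.21,0,0.18],"angular": [0,-2,0],"claw": 1.5},
    {"xyz": [0.14,0,0.2],"angular": [0,-2,0],"claw": 1.5},
    {"xyz": [0.14,0,0.2],"angular": [0,-2,0],"claw": 1.5},
    {"xyz": [0.14,0,0.2],"angular": [0,-2,0],"claw": 1.5},
    {"xyz": [0,0,0],"angular": [0,0,0],"claw": 1.5},
    {"xyz": [0,0,0],"angular": [0,0,0],"claw": 1.5}
  ]
}}

```text
t: 10.95
eef_pos: [0.5334, 0.1181, 0.0753]
ee_rot: [-3.139, -0.349, -1.712]
force: [-0.7, -2.0, -3.3]
width: 0.023
gripper_force: 40.0
```

```bash
python3 - <<'E'
from h import *
where()
E
```

```text
tongue in groove [-6.8 -1.8  1.7] tilt 20.02 F [-0.7 -2.  -3.3] grip 40.00077545642853
```

Emit:
{"api": "servo_tool", "payload": {
  "targets": [
    {"xyz": [0.13,0,0.22],"angular": [0,-2,0],"claw": 1.5},
    {"xyz": [0.13,0,0.22],"angular": [0,-2,0],"claw": 1.5},
    {"xyz": [0.13,0,0.22],"angular": [0,-2,0],"claw": 1.5},
    {"xyz": [0.13,0,0.22],"angular": [0,-2,0],"claw": 1.5},
    {"xyz": [0.13,0,0.2],"angular": [0,-2,0],"claw": 1.5},
    {"xyz": [0,0,0],"angular": [0,0,0],"claw": 1.5},
    {"xyz": [0,0,0],"angular": [0,0,0],"claw": 1.5}
  ]
}}

```text
t: 11.65
eef_pos: [0.5331, 0.11, 0.0668]
ee_rot: [-3.137, -0.173, -1.712]
force: [0.8, 3.7, -1.1]
width: 0.0234
gripper_force: 40.0
```

```bash
python3 - <<'E'
from h import *
where(); print(monitor.get_state()["moment"])
E
```

```text
tongue in groove [-9.2 -0.8  1.3] tilt 9.93 F [ 0.8  3.7 -1.1] grip 39.99918758869171
[ 1.91828091 -0.56357108  0.07323457]
```

Emit:
{"api": "servo_tool", "payload": {
  "targets": [
    {"xyz": [0.13,0,0.22],"angular": [0,-2,0],"claw": 1.5},
    {"xyz": [0.13,0,0.22],"angular": [0,-2,0],"claw": 1.5},
    {"xyz": [0.13,0,0.22],"angular": [0,-2,0],"claw": 1.5},
    {"xyz": [0,0,0],"angular": [0,0,0],"claw": 1.5},
    {"xyz": [0,0,0],"angular": [0,0,0],"claw": 1.5}
  ]
}}

```text
t: 12.15
eef_pos: [0.5316, 0.1049, 0.0602]
ee_rot: [-3.139, -0.071, -1.711]
force: [1.0, 2.2, -3.0]
width: 0.0235
gripper_force: 40.0
```

```bash
python3 - <<'E'
from h import *
where(); print(monitor.get_state()["moment"])
E
```

```text
tongue in groove [-9.4 -1.7  0.1] tilt 4.07 F [ 1.   2.2 -3. ] grip 39.99551475048065
[ 1.7134934  -0.26791131  0.00778461]
```

Emit:
{"api": "servo_tool", "payload": {
  "targets": [
    {"xyz": [0.13,0,0.2],"angular": [0,-2,0],"claw": 1.5},
    {"xyz": [0.13,0,0.2],"angular": [0,-2,0],"claw": 1.5},
    {"xyz": [0,0,0.1],"angular": [0,0,0],"claw": 1.5},
    {"xyz": [0,0,0.1],"angular": [0,0,0],"claw": 1.5},
    {"xyz": [0,0,0],"angular": [0,0,0],"claw": 1.5}
  ]
}}

```text
t: 12.65
eef_pos: [0.5316, 0.1024, 0.0568]
ee_rot: [-3.138, -0.002, -1.709]
force: [-7.8, 2.2, 23.3]
width: 0.0232
gripper_force: 40.0
```

```bash
python3 - <<'E'
from h import *
where(); print(monitor.get_state()["moment"])
E
```

```text
tongue in groove [-10.2  -1.5   0.7] tilt 0.21 F [-7.8  2.2 23.3] grip 40.019264817237854
[ 0.77647371  3.11889863 -0.02299582]
```

Emit:
{"api": "servo_tool", "payload": {
  "targets": [
    {"xyz": [0,0,-0.1],"angular": [0,0,0],"claw": 4.5},
    {"xyz": [0,0,0],"angular": [0,0,0],"claw": 4.5},
    {"xyz": [0,0,0],"angular": [0,0,0],"claw": 4.5},
    {"xyz": [0,0,0],"angular": [0,0,0],"claw": 4.5},
    {"xyz": [0,0,0],"angular": [0,0,0],"claw": 4.5},
    {"xyz": [0,0,-1.5],"angular": [0,0,0],"claw": 4.5},
    {"xyz": [0,0,-2],"angular": [0,0,0],"claw": 4.5},
    {"xyz": [0,0,-2],"angular": [0,0,0],"claw": 4.5},
    {"xyz": [0,0,0],"angular": [0,0,0],"claw": 0},
    {"xyz": [0,0,0],"angular": [0,0,0],"claw": 0},
    {"xyz": [0,0,0],"angular": [0,0,0],"claw": 0},
    {"xyz": [0,0,0],"angular": [0,0,0],"claw": 0},
    {"xyz": [0,0,0],"angular": [0,0,0],"claw": 0},
    {"xyz": [0,0,0],"angular": [0,0,0],"claw": 0},
    {"xyz": [0,0,0],"angular": [0,0,0],"claw": 0}
  ],
  "force": 20
}}

```text
t: 14.15
eef_pos: [0.531, 0.1021, 0.1101]
ee_rot: [-3.14, -0.001, -1.711]
force: [-0.5, -0.3, -0.9]
width: 0.0009
gripper_force: 0.0
```

Emit:
{"api": "servo_tool", "payload": {
  "targets": [
    {"xyz": [0,0,0.7],"angular": [0,0,0],"claw": 0},
    {"xyz": [0,0,0.6],"angular": [0,0,0],"claw": 0},
    {"xyz": [0,0,0.1],"angular": [0,0,0],"claw": 0},
    {"xyz": [0,0,0.1],"angular": [0,0,0],"claw": 0},
    {"xyz": [0,0,0.1],"angular": [0,0,0],"claw": 0},
    {"xyz": [0,0,0],"angular": [0,0,0],"claw": 0}
  ]
}}

```text
t: 14.75
eef_pos: [0.5311, 0.1021, 0.0943]
ee_rot: [-3.139, -0.0, -1.711]
force: [-0.1, -0.3, -0.4]
width: 0.0008
gripper_force: 0.0
```

Emit:
{"api": "servo_tool", "payload": {
  "targets": [
    {"xyz": [0,0,0.1],"angular": [0,0,0],"claw": 0},
    {"xyz": [0,0,0.1],"angular": [0,0,0],"claw": 0},
    {"xyz": [0,0,0],"angular": [0,0,0],"claw": 0}
  ]
}}

```text
t: 15.05
eef_pos: [0.531, 0.1021, 0.0923]
ee_rot: [-3.139, -0.0, -1.711]
force: [-0.2, -0.2, -0.2]
width: 0.0001
gripper_force: 0.0
```

Emit:
{"api": "servo_tool", "payload": {
  "targets": [
    {"xyz": [0,0,0.1],"angular": [0,0,0],"claw": 0},
    {"xyz": [0,0,0.05],"angular": [0,0,0],"claw": 0},
    {"xyz": [0,0,0],"angular": [0,0,0],"claw": 0}
  ]
}}

```text
t: 15.35
eef_pos: [0.5311, 0.1021, 0.0908]
ee_rot: [-3.139, -0.0, -1.711]
force: [-0.3, 0.1, -0.5]
width: 0.0005
gripper_force: 0.0
```

Emit:
{"api": "servo_tool", "payload": {
  "targets": [
    {"xyz": [0,0,-1.5],"angular": [0,0,0],"claw": 0},
    {"xyz": [0,0,-3.5],"angular": [0,0,0],"claw": 0},
    {"xyz": [0,0,-4],"angular": [0,0,0],"claw": 0},
    {"xyz": [3,0,-3],"angular": [0,0,0],"claw": 0},
    {"xyz": [4,0,0],"angular": [0,0,0],"claw": 0},
    {"xyz": [4,0,0],"angular": [0,0,0],"claw": 0},
    {"xyz": [4,0,0],"angular": [0,0,0],"claw": 0},
    {"xyz": [4,0,0],"angular": [0,0,0],"claw": 0},
    {"xyz": [3,0,0],"angular": [0,0,0],"claw": 0},
    {"xyz": [0,0,0],"angular": [0,0,0],"claw": 0}
  ]
}}

```text
t: 16.35
eef_pos: [0.4993, -0.1184, 0.211]
ee_rot: [-3.14, -0.001, -1.714]
force: [0.6, 0.0, -0.5]
width: 0.0008
gripper_force: 0.0
```

```bash
python3 - <<'E'
from h import *
f=grab("side","s4");g=grab("top","t4")
c=f["color"][190:290,205:295];d=g["color"][180:240,165:250]
o=np.zeros((600,800,3),np.uint8)
o[:444,:400]=cv2.resize(c,(400,444),interpolation=cv2.INTER_CUBIC);o[:282,400:]=cv2.resize(d,(400,282),interpolation=cv2.INTER_CUBIC)
o[300:600,400:]=cv2.resize(g["color"],(400,300))
cv2.imwrite("pics/c4.png",o)
E
```

```text
(no output)
```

View pics/c4.png

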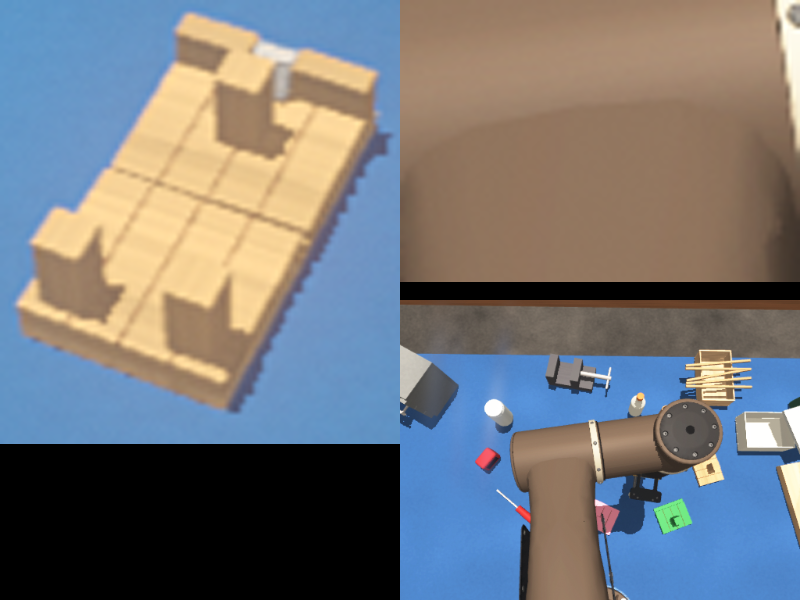

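The side view shows the section level with the deck, tongue seam closed, ends aligned, and the catch behind the stub. I'll swing the arm aside and check the catch and the heights numerically.

Emit:
{"api": "servo_tool", "payload": {
  "targets": [
    {"xyz": [2,0,0],"angular": [0,0,0],"claw": 0},
    {"xyz": [4,0,0],"angular": [0,0,0],"claw": 0},
    {"xyz": [4,0,0],"angular": [0,0,0],"claw": 0},
    {"xyz": [4,0,0],"angular": [0,0,0],"claw": 0},
    {"xyz": [4,0,0],"angular": [0,0,0],"claw": 0},
    {"xyz": [4,0,0],"angular": [0,0,0],"claw": 0},
    {"xyz": [4,0,0],"angular": [0,0,0],"claw": 0},
    {"xyz": [4,0,0],"angular": [0,0,0],"claw": 0},
    {"xyz": [2,0,0],"angular": [0,0,0],"claw": 0},
    {"xyz": [0,0,0],"angular": [0,0,0],"claw": 0}
  ]
}}

```text
t: 17.45
eef_pos: [0.4556, -0.434, 0.2101]
ee_rot: [-3.14, -0.0, -1.712]
force: [0.9, 0.7, 0.5]
width: 0.0002
gripper_force: 0.0
```

```bash
python3 - <<'E'
from h import *
g=grab("top","t5");f=grab("side","s5")
Rg=Ro.from_euler("z",GY,degrees=True)
def P(cam,x,y,z): return proj(cam,G+Rg.apply([x,y,z]))
for n in("top0","t5"):
    c=load(n)["color"];p=P(g,.082,0,.03).round().astype(int)
    h=cv2.cvtColor(c,cv2.COLOR_BGR2HSV)[p[1]-9:p[1]+10,p[0]-9:p[0]+10]
    m=(h[...,1]<70)&(h[...,2]>90);ys,xs=np.nonzero(m);print(n,"grey n",m.sum(),"centroid",xs.mean()+p[0]-9,ys.mean()+p[1]-9,"left",xs.min()+p[0]-9,"right",xs.max()+p[0]-9)
    print(cv2.cvtColor(c,cv2.COLOR_BGR2GRAY)[p[1]-1:p[1]+2,p[0]-9:p[0]+10])
print("px/mm along x top",P(g,.084,0,.03)-P(g,.074,0,.03))
# side: corners of stub tops (section and deck) cropped upscale saved
c=f["color"][190:290,205:295];d=g["color"][180:240,165:250]
o=np.zeros((600,800,3),np.uint8)
o[:600,:400]=0;o[:282,:400]=cv2.resize(d,(400,282),interpolation=cv2.INTER_CUBIC);
o[:,:]=0;o[:565,:800]=cv2.resize(d,(800,565),interpolation=cv2.INTER_CUBIC);cv2.imwrite("pics/c5.png",o)
E
```

```text
top0 grey n 153 centroid 233.20261437908496 209.33986928104576 left 226 right 244
[[234 235 235 236 236 236 237 199 161 192 242 248 249 249 159 114 233 159
  111]
 [236 235 235 234 234 234 235 180 156 207 243 248 249 248 161 113 231 151
  109]
 [237 236 236 236 236 233 230 176 156 209 247 249 249 234 157 134 225 149
  110]]
t5 grey n 94 centroid 237.31914893617022 212.38297872340425 left 230 right 244
[[192 108 197 232 238 239 237 186 171 210 249 252 253 253 176 129 241 176
  125]
 [168  97 202 219 222 221 232 192 172 224 249 252 253 252 177 126 240 167
  122]
 [167  99 224 237 228 224 199 176 173 226 251 253 253 244 173 151 235 167
  122]]
px/mm along x top [3.56701974 0.5357408 ]
```

View pics/c5.png

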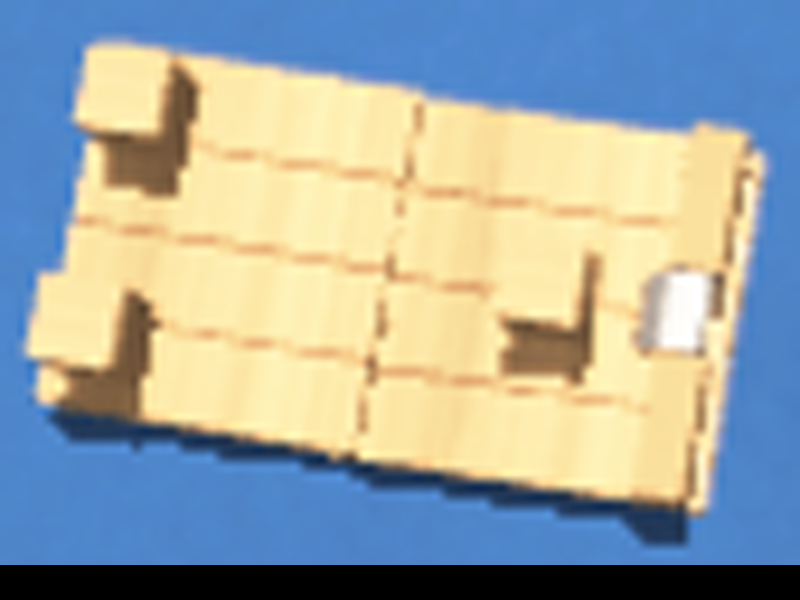

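The top view shows the catch at its original position, about (675,310), identical to the start profile. The section fills the bay with its ends flush and its seam closed. Handing in.

```bash
python3 -c "
from h import *
print(order.job_done())"
```

```text
the job is handed in; nothing more can be done
None
```

I fitted the tongued section into the bay and pressed it flat. The camera check showed the catch sprung back, the ends lined up and the gripper clear, and I handed the job in at about 17.5 s of robot time; no verdict came back.

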